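Reset a bench purge valve to two turns open

ROBOT

A 7-joint arm with a two-finger parallel gripper is mounted at the origin on the work surface. World frame = base frame: x ahead of the robot, y to its left, z up, the work surface at z = 0. Lengths are in mm, angles in rad, forces in N, time in s.
With the tool pointing down it reaches from about 425 to 950 mm from the base axis. Payload 4.7 kg.
Tool frame: the origin (TCP) lies at the very end of the fingers, on their centre line; the grasp point (between the pads) lies 19 mm behind it; z points along the fingers, y is the direction in which the jaws open and shut (so a half turn about z gives the same grasp; the last joint's range is limited). The gripper opens to 87 mm and grips with 3 to 60 N. Pads are 19 mm wide; open, the fingers measure 117 mm over their backs; the gripper's body (75 mm by 190 mm) begins 51 mm behind the grasp point.
Start: joints at [-1.232, 0.469, -0.049, 1.532, 0.024, 1.141, -0.082], TCP at [242.666, 629.891, 222.573] pointing down, gripper open.
Joint ranges: [-2.59, 2.59], [-0.33, 1.99], [-1.39, 1.29], [0.1, 2.45], [-1.04, 4.18], [0.21, 1.99], [-2.66, 2.66]. Speed limits (rad/s): [2.57, 2.57, 3.14, 3.14, 3.14, 3.14, 3.14].

INTERFACE

Orientations are given as a rotation vector (axis times angle).
In Python, from bench import r, snapshot, calibration gives the robot as it stands.
- The arm moves only by the tool apply_moves, never from a script. Its argument "plan" is a list of rows, each an object with "fingers": the opening in per cent of the stroke, from 0 (shut) to 100 (fully open); "xyz": the shift along the tool's x, y, z in m, a list of three; "twist": the turn about the tool's z in degrees. In form: [{"fingers": fingers, "xyz": [tx, ty, tz], "twist": twist}, ...]. A call has 1 to 20 rows; each row shifts and turns the commanded pose from where the row before left it, along the tool's axes as they then stand; what a row does not reach is not made up. A row lasts 1/12 s, in which the tool goes at most 41.7 mm and 7.16 degrees, less where a joint would pass 70% of its speed; a pose out of reach is approached as far as the arm can. A call is refused whole if a number of a shift passes 0.0417 or a number of a turn 7.16, either way. A call with a gripper value outside its range is refused whole. The fingers move at their own pace and stop on an object; the grip force is fixed at half the most. Time passes only in rows, so rows that do not move let the fingers close. It gives the time, the measured TCP pose, the force and the opening at its end, in the units of the state.
- r.state(): the state, without advancing time (a new reading comes with each control period).
- snapshot(name): name is "scene" or "side" or "wrist"; returns the picture (384x512x3 uint8, red, green, blue); there is no depth.
- calibration(name): a dict with "K" (3x3 intrinsics, pixels), "R" (3x3) and "t" (3): a world point X has camera coordinates R X + t; the wrist camera has in their place "tool_from_camera" (4x4, takes a point from camera to tool coordinates, whose origin is the TCP and whose axes are the flange's). Camera axes: x right, y down, z forward; pixel columns grow to the right and rows downward; lengths in mm; the calibration is good to about 2 mm. A picture is of the moment at which its call begins: read the wrist's pose just before it. calibration takes no time and is no camera call.
- r.sign_off(): hands the job in, once; it reports no verdict.
The state is a dict: "time": time; "joint_pos": joint angles; "joint_velocities": joint speeds; "tau": joint torques, N m; "eef_pos": TCP position; "tool_rot": TCP orientation; "contact_force": force on the tool from outside, world axes, zero at the start; "torque": the same for the moment, N m; "width": finger opening in mm.
Only numpy, scipy, OpenCV 4.12 (cv2) and the standard library are available. Lean on these libraries where they do the work, as an engineer would, in place of code of your own. Each camera call takes 0.05 s, during which the arm holds its last target.

TASK

Set the purge flow on the bench valve with the blue wheel: turn it by its upright yellow crank handle clockwise until it is fully closed against its stop, then back it off (anticlockwise) exactly two full turns from the stop. Finish there still gripping that handle between the fingers, with the wheel standing still. Leave the red-wheeled valve as it is set, and everything else on the bench where it is.

Things in the scene. Friction and masses are not known exactly. Their poses are not given: they have to be found in the camera images.
- blue_valve (a joint): angle of the blue handwheel about its vertical stem, rad. 0 = fully closed against a hard stop; grows as the wheel is turned anticlockwise seen from above (opening), up to 22 where it is stopped again; one full turn is 6.283. It does not rise or fall. Friction of about 0.12 N m (some 2.6 N at the handle) keeps it where it is left. It stands partly open at the start.
- blue_hub (a point): centre of the top of the blue wheel's hub, on the vertical turning axis, 112 mm above the bench. The wheel is 120 mm across over its round 12 mm rim (rim top at 106 mm above the bench), with three spokes; all painted blue. Under it a brass valve body on a 100 x 90 mm steel plate fixed to the bench, with hose stubs out to 67 mm either side of the axis.
- blue_handle (a point): middle of the blue wheel's crank handle: an upright yellow plastic cylinder, 22 mm in diameter, 45 mm tall (22.5 mm above and below this point, from 111 to 156 mm above the bench), standing on the wheel 46 mm from the turning axis. It turns freely on its own pin, so it can be gripped and led round the circle without turning the gripper.
- blue_knob: the same crank handle of the blue wheel as a body; origin at the centre of its foot, z up along its axis; its yaw means nothing.
- red_valve (a joint): angle of the red handwheel of the other valve, which is of the same make, rad; same meaning. To be left alone.
- red_hub (a point): centre of the top of the red wheel's hub, as for the blue one
- red_handle (a point): middle of the red wheel's yellow crank handle, same sizes as the blue one's; to be left where it is
- well_plate: white 96-well plate lying flat, 128 x 86 x 14 mm, loose; origin at the centre of its underside, x along its length
- tube_rack: orange tube rack with capped tubes, 100 (x) x 220 (y) mm, 83 mm tall with the caps, loose; origin at the centre of its underside
- bottle_big: clear reagent bottle with white cap, 72 mm diameter, 150 mm tall, loose; origin at the centre of its underside
- bottle_small: amber bottle with white cap, 52 mm diameter, 110 mm tall, loose; origin at the centre of its underside
- vial: small glass vial with metal cap, 24 mm diameter, 45 mm tall, loose; origin at the centre of its underside
- pipette: dark blue pipette lying flat, 270 mm long along its x, 32 mm wide, 26 mm high, loose; origin on its underside between the body and the white shaft

How it is judged:
By the outcome, as a careful person would: the job done as asked, in the order asked, and still so for the second after the job is handed in, while the arm keeps its last pose, push and grip.
It also fails if it takes over 64 s, if anything falls off the work surface, if the arm or the gripper's body presses on something with over 40 N, if the wrist force passes 120 N, or if a joint passes its speed limit or range.

## Working session

There is one attempt and no reset: what is moved stays moved. The work goes in short steps, Python scripts to look and compute and a tool call to move; the robot and the scene stay as the last step left them, time stands still between calls to the robot, and variables do not carry over. Pictures are saved under pics/ and viewed, and the job is handed in when it is done.

Besides the shell and the picture viewer there is one more tool, called as name(argument=value, ...) on one line, values as JSON. apply_moves: Moves the arm, as the interface text tells. Its arguments: {"type":"object","properties":{"plan":{"type":"array"}},"required":["plan"]}

```bash
ls; mkdir -p pics
python3 - <<'E'
from bench import r, snapshot, calibration
import cv2
print(r.state())
for n in ["scene","side","wrist"]:
    im=snapshot(n); cv2.imwrite(f"pics/{n}0.png",im[:,:,::-1])
    print(n,calibration(n))
E
```

```text
pics
{'time': 0.0, 'joint_pos': array([-1.23186754,  0.4694599 , -0.04858717,  1.53370408,  0.02410708,
        1.14098956, -0.08225462]), 'joint_velocities': array([-0.00032533,  0.0010972 ,  0.00046224, -0.00090414,  0.00094076,
       -0.00326618, -0.00016502]), 'tau': array([-3.37041238e-04, -5.07979202e+01, -8.07799771e-02, -2.36166000e+01,
       -6.13947795e-02,  3.78771324e-02,  1.71498459e-04]), 'eef_pos': array([242.5031045 , 629.28645092, 221.48266734]), 'tool_rot': array([-5.74367855e-01, -3.08835536e+00,  3.07074952e-03]), 'contact_force': array([ 0.19087908,  0.21467845, -0.89681264]), 'torque': array([-0.03119735,  0.02586306,  0.0345255 ]), 'width': 87.08790238390182}
scene {'K': array([[476.81650522,   0.        , 244.67264471],
       [  0.        , 476.81650522, 194.10583893],
       [  0.        ,   0.        ,   1.        ]]), 'R': array([[ 0.87769657,  0.47901561,  0.01388412],
       [ 0.30176794, -0.5299562 , -0.79251658],
       [-0.37226984,  0.69977887, -0.6096923 ]]), 't': array([-484.5010802 , -100.78016634, 1541.36814596])}
side {'K': array([[367.2035012
[... 171 characters left out ...]
92, -0.01167107],
       [-0.0695638 ,  0.52424219, -0.84872316],
       [ 0.13349223, -0.83824044, -0.5287086 ]]), 't': array([561.32109327, 131.86237775, 869.49304023])}
wrist {'K': array([[310.06386907,   0.        , 256.29280482],
       [  0.        , 310.06386907, 194.43242879],
       [  0.        ,   0.        ,   1.        ]]), 'tool_from_camera': array([[-4.14014353e-04, -9.54102831e-01, -2.99478909e-01,
         8.31776947e+01],
       [ 9.99999704e-01, -2.00918037e-04, -7.42348645e-04,
        -6.35845969e-01],
       [ 6.48106229e-04, -2.99479128e-01,  9.54102632e-01,
        -1.60893773e+02],
       [ 0.00000000e+00,  0.00000000e+00,  0.00000000e+00,
         1.00000000e+00]])}
```

View pics/scene0.png

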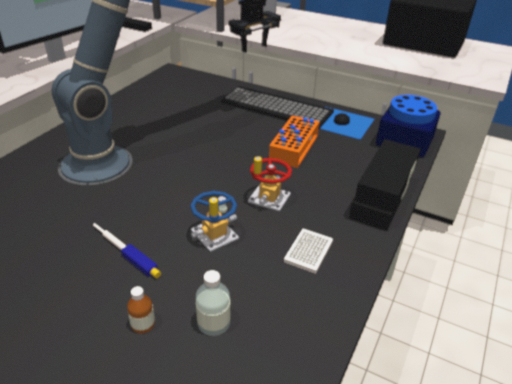

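View pics/side0.png

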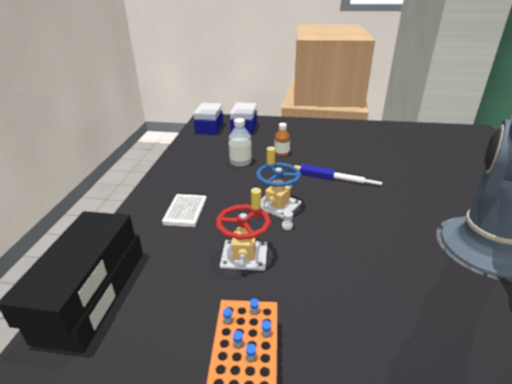

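View pics/wrist0.png

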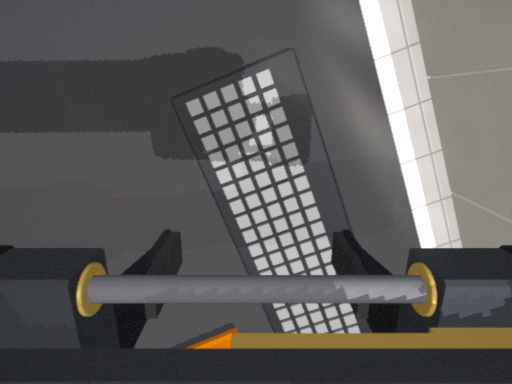

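```bash
cat > h.py <<'E'
from bench import r, snapshot, calibration
import cv2, numpy as np
from scipy.spatial.transform import Rotation as Ro
def proj(n,X):
    c=calibration(n); p=c['K']@(c['R']@np.array(X,float)+c['t']); return p[:2]/p[2]
def ray(n,uv,st=None):
    c=calibration(n); d=np.linalg.inv(c['K'])@[uv[0],uv[1],1.]
    if n=='wrist':
        st=st or r.state(); T=c['tool_from_camera']; R=Ro.from_rotvec(st['tool_rot']).as_matrix()
        return np.array(st['eef_pos'])+R@T[:3,3], R@T[:3,:3]@d
    return -c['R'].T@c['t'], c['R'].T@d
def onz(n,uv,z,st=None):
    o,d=ray(n,uv,st); return o+d*(z-o[2])/d[2]
def crop(im,x0,y0,x1,y1,k,name):
    cv2.imwrite(f"pics/{name}.png",cv2.resize(im[y0:y1,x0:x1,::-1],None,fx=k,fy=k,interpolation=cv2.INTER_CUBIC))
E
python3 - <<'E'
from h import *
print(proj('scene',[0,0,0]),proj('side',[0,0,0]),proj('side',[500,0,0]))
a=cv2.imread('pics/scene0.png')[:,:,::-1]; b=cv2.imread('pics/side0.png')[:,:,::-1]
crop(a,170,140,310,260,5,'sc1'); crop(b,190,130,330,280,4,'sd1')
E
```

```text
[ 94.7940369  162.92986917] [489.19484977 245.4016755 ] [278.42360106 227.78972962]
```

View pics/sc1.png

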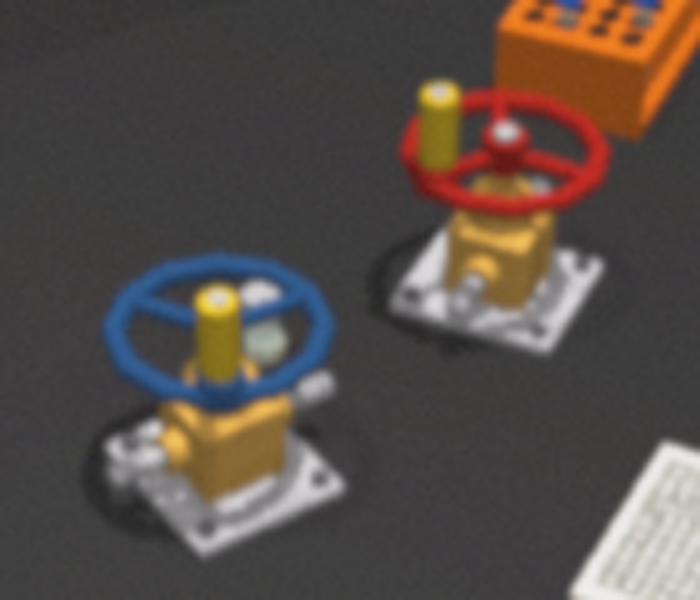

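View pics/sd1.png

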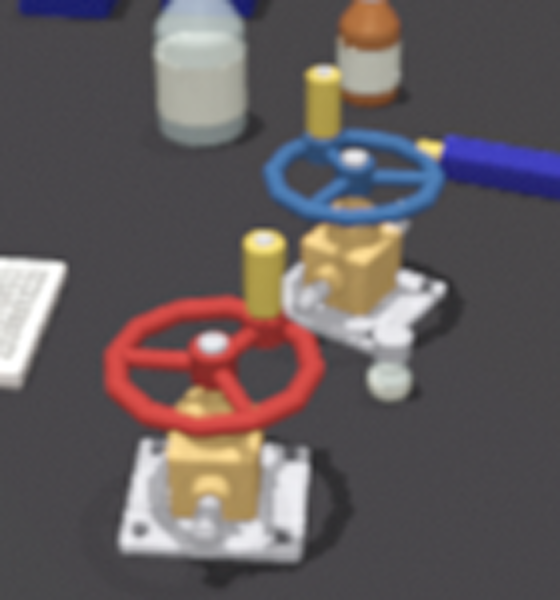

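Run:
```python
from h import *
def tri(a,b):
    (o1,d1),(o2,d2)=ray('scene',a),ray('side',b)
    s=np.linalg.lstsq(np.c_[d1,-d2],o2-o1,rcond=None)[0]
    return (o1+s[0]*d1+o2+s[1]*d2)/2
S=lambda x,y:(170+(x+.5)/5-.5,140+(y+.5)/5-.5)
D=lambda x,y:(190+(x+.5)/4-.5,130+(y+.5)/4-.5)
print('handle top',onz('scene',S(217,298),156),onz('side',D(323,73),156),tri(S(217,298),D(323,73)))
print('hub',onz('side',D(355,156),112), onz('scene',S(219,328),100),onz('side',D(354,176),100))
print('red handle',onz('scene',S(441,92),156),onz('side',D(264,237),156)); 
print('red hub',onz('scene',S(505,132),112),onz('side',D(212,343),112))
print('vial cap', onz('side',D(393,336),45))
for n,uv in [('bigb',(212,277)),]: print(n,onz('scene',uv,150))
print('smallb',onz('scene',(137,293),110)); print('pip',onz('scene',(155,270),20))
```

```text
handle top [ 538.92867283 -139.71854389  156.        ] [ 538.12562579 -139.67566548  156.        ] [ 538.44463549 -139.55864033  155.88832881]
hub [ 512.84506887 -108.37248017  112.        ] [ 514.17719103 -100.43362191  100.        ] [ 512.68780128 -102.7735829   100.        ]
red handle [549.56265795  74.32442459 156.        ] [547.59637073  70.1989503  156.        ]
red hub [569.98296095 116.19156635 112.        ] [570.3720163  111.21338662 112.        ]
vial cap [477.87030784  -2.07932666  45.        ]
bigb [ 665.65865311 -349.54686175  150.        ]
smallb [ 535.03273607 -431.00485611  110.        ]
pip [ 468.48529444 -297.64847448   20.        ]
```

```bash
cat >> h.py <<'E'
def R0(st): return Ro.from_rotvec(st['tool_rot']).as_matrix()
def show():
    st=r.state(); R=R0(st); print('t',st['time'],'pos',np.round(st['eef_pos'],1),'F',np.round(st['contact_force'],1),'w',round(st['width'],1)); print(np.round(R,3)); print('j',np.round(st['joint_pos'],2)); return st
E
python3 - <<'E'
from h import *
st=show(); R=R0(st)
# yaw of tool x
a=np.degrees(np.arctan2(R[1,0],R[0,0])); print(a)
E
```

```text
t 0.15 pos [242.5 629.5 221.8] F [0.2 1.1 0.8] w 87.0
[[-0.933  0.36  -0.   ]
 [ 0.36   0.933 -0.001]
 [-0.    -0.001 -1.   ]]
j [-1.23  0.47 -0.05  1.53  0.02  1.14 -0.08]
158.92778962217244
```

apply_moves(plan=[{"fingers": 100, "xyz": [-0.02825, -0.01816, 0], "twist": 0}, {"fingers": 100, "xyz": [-0.02825, -0.01816, 0], "twist": 0}, {"fingers": 100, "xyz": [-0.02825, -0.01816, 0], "twist": 0}, {"fingers": 100, "xyz": [-0.02825, -0.01816, 0], "twist": 0}, {"fingers": 100, "xyz": [-0.02825, -0.01816, 0], "twist": 0}, {"fingers": 100, "xyz": [-0.02825, -0.01816, 0], "twist": 0}, {"fingers": 100, "xyz": [-0.02825, -0.01816, 0], "twist": 0}, {"fingers": 100, "xyz": [-0.02825, -0.01816, 0], "twist": 0}, {"fingers": 100, "xyz": [-0.02825, -0.01816, 0], "twist": 0}, {"fingers": 100, "xyz": [-0.02825, -0.01816, 0], "twist": 0}, {"fingers": 100, "xyz": [-0.02825, -0.01816, 0], "twist": 0}, {"fingers": 100, "xyz": [-0.02825, -0.01816, 0], "twist": 0}, {"fingers": 100, "xyz": [-0.02825, -0.01816, 0], "twist": 0}, {"fingers": 100, "xyz": [-0.02825, -0.01816, 0], "twist": 0}, {"fingers": 100, "xyz": [0, 0, 0], "twist": 6.893}, {"fingers": 100, "xyz": [0, 0, 0], "twist": 6.893}, {"fingers": 100, "xyz": [0, 0, 0], "twist": 6.893}, {"fingers": 100, "xyz": [0, 0, 0], "twist": 6.893}, {"fingers": 100, "xyz": [0, 0, 0], "twist": 6.893}, {"fingers": 100, "xyz": [0, 0, 0], "twist": 6.893}])

```text
time: 1.82
eef_pos: [520.1, 250.3, 222.3]
tool_rot: [-1.636, -2.682, 0.001]
contact_force: [-0.1, 0.1, 0.5]
width: 86.8
```

apply_moves(plan=[{"fingers": 100, "xyz": [0, 0, 0], "twist": 6.893}, {"fingers": 100, "xyz": [0, 0, 0], "twist": 6.893}, {"fingers": 100, "xyz": [0, 0, 0], "twist": 6.893}, {"fingers": 100, "xyz": [0, 0, 0], "twist": 6.893}, {"fingers": 100, "xyz": [0, 0, 0], "twist": 0}, {"fingers": 100, "xyz": [0, 0, 0], "twist": 0}])

```text
time: 2.32
eef_pos: [520.1, 250.5, 222.3]
tool_rot: [-2.218, -2.225, 0.001]
contact_force: [-1.2, 0.9, -0.7]
width: 86.5
```

Run:
```python
from h import *
show()
```

```text
t 2.3167 pos [520.1 250.5 222.3] F [-1.2  0.9 -0.7] w 86.5
[[-0.003  1.    -0.   ]
 [ 1.     0.003 -0.   ]
 [-0.    -0.    -1.   ]]
j [-0.78  0.31  0.33  1.79 -0.12  1.06 -0.41]
```

apply_moves(plan=[{"fingers": 100, "xyz": [-0.035, 0, 0], "twist": 0}, {"fingers": 100, "xyz": [-0.035, 0, 0], "twist": 0}, {"fingers": 100, "xyz": [-0.035, 0, 0], "twist": 0}, {"fingers": 100, "xyz": [-0.035, 0, 0], "twist": 0}, {"fingers": 100, "xyz": [-0.035, 0, 0], "twist": 0}, {"fingers": 100, "xyz": [-0.035, 0, 0], "twist": 0}, {"fingers": 100, "xyz": [-0.035, 0, 0], "twist": 0}, {"fingers": 100, "xyz": [-0.035, 0, 0], "twist": 0}, {"fingers": 100, "xyz": [-0.035, 0, 0], "twist": 0}, {"fingers": 100, "xyz": [-0.035, 0, 0], "twist": 0}, {"fingers": 100, "xyz": [0, 0, 0], "twist": 0}, {"fingers": 100, "xyz": [0, 0, 0], "twist": 0}, {"fingers": 100, "xyz": [0, 0, 0], "twist": 0}])

```text
time: 3.4
eef_pos: [520.3, -98.9, 222.4]
tool_rot: [-2.219, -2.223, -0.001]
contact_force: [-0.3, 0.3, -0.2]
width: 87.1
```

Run:
```python
from h import *
show()
im=snapshot('wrist'); crop(im,0,0,512,384,1.5,'w1')
```

```text
t 3.4 pos [520.3 -98.9 222.4] F [-0.3  0.3 -0.2] w 87.1
[[-0.002  1.    -0.   ]
 [ 1.     0.002  0.001]
 [ 0.001 -0.    -1.   ]]
j [-0.31  0.24  0.5   1.9  -0.14  1.03  0.25]
```

View pics/w1.png

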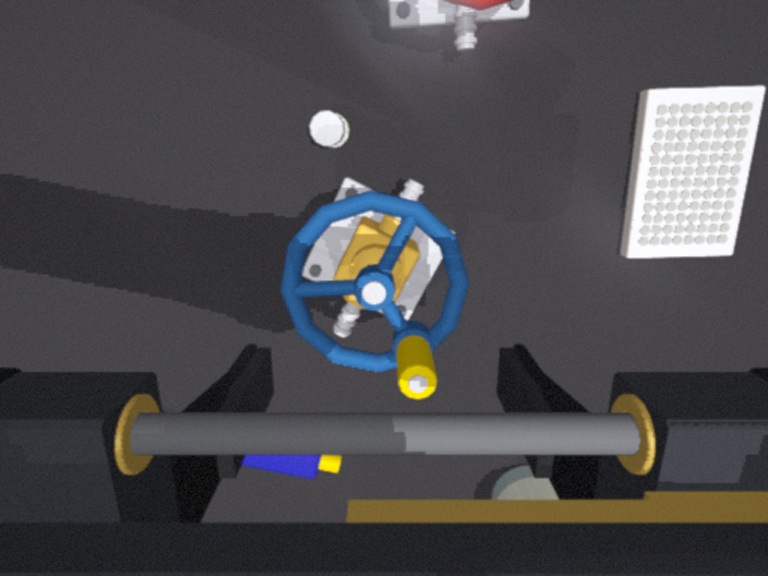

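Run:
```python
from h import *
f=lambda x,y:((x+.5)/1.5-.5,(y+.5)/1.5-.5)
h=onz('wrist',f(373,292),112);k=onz('wrist',f(417,383),156);f0=onz('wrist',f(411,342),111)
print(h,k,f0,np.linalg.norm((k-h)[:2]),np.degrees(np.arctan2(*(k-h)[1::-1])))
for p in [(285,285),(465,285),(375,203),(375,361)]: print(onz('wrist',f(*p),100))
```

```text
[ 512.4202611  -101.14672495  112.        ] [ 537.27447067 -139.32620478  156.        ] [ 536.35975329 -134.66049776  111.        ] 45.55660669055403 -56.936538540601845
[ 456.24388346 -100.38793493  100.        ]
[ 570.59188262 -100.09416985  100.        ]
[513.5938224  -48.73804927 100.        ]
[ 513.22610358 -153.29536501  100.        ]
```

apply_moves(plan=[{"fingers": 100, "xyz": [-0.0203, 0.0087, 0], "twist": 0}, {"fingers": 100, "xyz": [-0.0203, 0.0087, 0], "twist": 0}, {"fingers": 100, "xyz": [0, 0, 0.02], "twist": 0}, {"fingers": 100, "xyz": [0, 0, 0.02], "twist": 0}, {"fingers": 100, "xyz": [0, 0, 0.02], "twist": 0}, {"fingers": 100, "xyz": [0, 0, 0.02], "twist": 0}, {"fingers": 100, "xyz": [0, 0, 0.022], "twist": 0}, {"fingers": 100, "xyz": [0, 0, 0], "twist": 0}, {"fingers": 100, "xyz": [0, 0, 0], "twist": 0}])

```text
time: 4.2
eef_pos: [537.3, -138.4, 119.8]
tool_rot: [-2.216, -2.223, 0.002]
contact_force: [0.2, 1.0, 0.4]
width: 87.2
```

Run:
```python
from h import *
show()
im=snapshot('wrist'); crop(im,0,0,512,384,1.5,'w2')
```

```text
t 4.2 pos [ 537.3 -138.4  119.8] F [0.2 1.  0.4] w 87.2
[[-0.003  1.    -0.003]
 [ 1.     0.003  0.001]
 [ 0.001 -0.003 -1.   ]]
j [-0.19  0.42  0.48  1.95 -0.25  0.84  0.42]
```

View pics/w2.png

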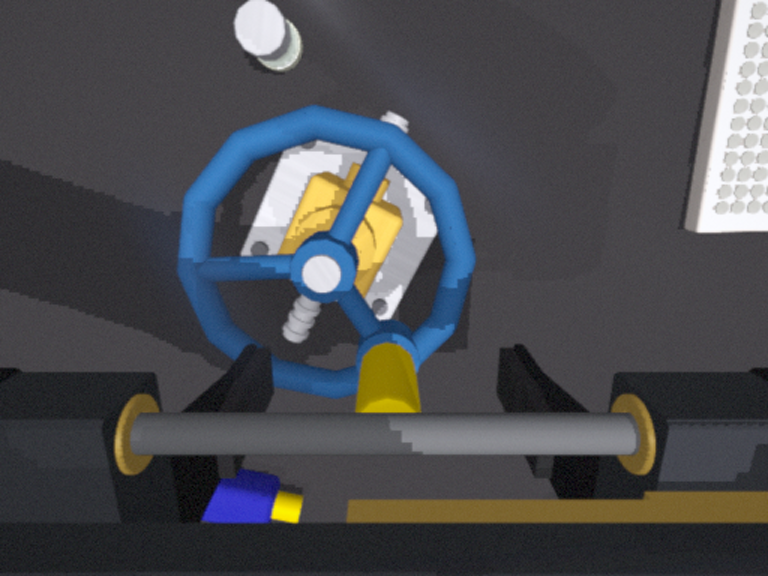

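apply_moves(plan=[{"fingers": 0, "xyz": [0, 0, 0], "twist": 0}, {"fingers": 0, "xyz": [0, 0, 0], "twist": 0}, {"fingers": 0, "xyz": [0, 0, 0], "twist": 0}, {"fingers": 0, "xyz": [0, 0, 0], "twist": 0}, {"fingers": 0, "xyz": [0, 0, 0], "twist": 0}, {"fingers": 0, "xyz": [0, 0, 0], "twist": 0}, {"fingers": 0, "xyz": [0, 0, 0], "twist": 0}, {"fingers": 0, "xyz": [0, 0, 0], "twist": 0}])

```text
time: 4.92
eef_pos: [537.7, -140.2, 120.5]
tool_rot: [-2.222, -2.221, -0.0]
contact_force: [0.1, -0.1, 0.4]
width: 41.4
```

Run:
```python
from h import *
st=show()
im=snapshot('wrist'); crop(im,0,0,512,384,1.5,'w3')
```

```text
t 4.9167 pos [ 537.7 -140.2  120.5] F [ 0.1 -0.1  0.4] w 41.4
[[ 0.  1.  0.]
 [ 1. -0.  0.]
 [ 0.  0. -1.]]
j [-0.19  0.42  0.48  1.95 -0.25  0.84  0.42]
```

View pics/w3.png

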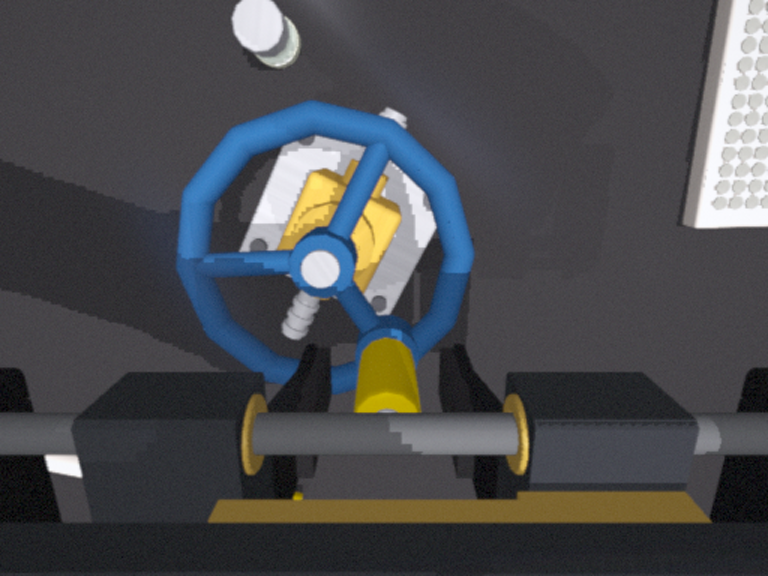

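apply_moves(plan=[{"fingers": 0, "xyz": [0, 0, 0], "twist": 0}, {"fingers": 0, "xyz": [0, 0, 0], "twist": 0}, {"fingers": 0, "xyz": [0, 0, 0], "twist": 0}, {"fingers": 0, "xyz": [0, 0, 0], "twist": 0}, {"fingers": 0, "xyz": [0, 0, 0], "twist": 0}, {"fingers": 0, "xyz": [0, 0, 0], "twist": 0}])

```text
time: 5.47
eef_pos: [538.0, -140.2, 120.5]
tool_rot: [2.221, 2.221, 0.0]
contact_force: [1.9, -0.5, -1.6]
width: 21.1
```

Run:
```python
from h import *
st=show()
im=snapshot('wrist'); crop(im,0,0,512,384,1.5,'w4')
```

```text
t 5.4667 pos [ 538.  -140.2  120.5] F [ 1.9 -0.5 -1.6] w 21.1
[[ 0.     1.     0.001]
 [ 1.    -0.    -0.   ]
 [-0.     0.001 -1.   ]]
j [-0.19  0.42  0.48  1.95 -0.25  0.84  0.42]
```

View pics/w4.png

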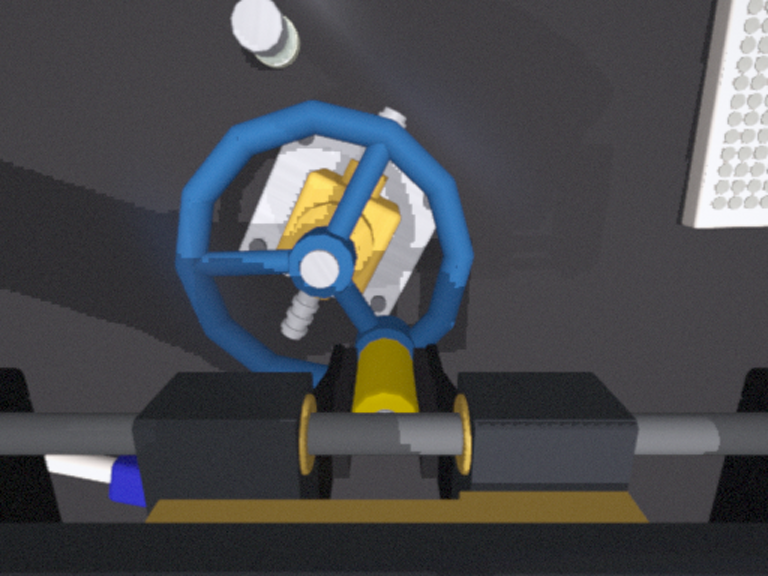

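Run:
```python
from h import *
f=lambda x,y:((x+.5)/1.5-.5,(y+.5)/1.5-.5)
print(onz('wrist',f(319.5,269),112), onz('wrist',f(386,337),111))
```

```text
[ 512.63953971 -102.29220715  112.        ] [ 537.65404937 -130.3776537   111.        ]
```

```bash
cat > plan.py <<'E'
import sys,json,numpy as np
# a0 step n [r] [start dx,dy correction]
def rows(a0,step,n,r=46.0,c=(0,0),start=None):
    A=np.radians(a0+step*np.arange(n+1)); P=np.c_[r*np.cos(A),r*np.sin(A)]
    if start is not None: P[0]=start
    Q=np.round(P,1); d=np.diff(Q,axis=0)/1000
    print(json.dumps([{"fingers":0,"xyz":[round(y,4),round(x,4),0],"twist":0} for x,y in d]))
    return A,Q
E
python3 -c "
from plan import *
rows(-56.4,-12,10)"
```

```text
[{"fingers": 0, "xyz": [-0.0045, -0.0086, 0], "twist": 0}, {"fingers": 0, "xyz": [-0.0026, -0.0092, 0], "twist": 0}, {"fingers": 0, "xyz": [-0.0006, -0.0096, 0], "twist": 0}, {"fingers": 0, "xyz": [0.0014, -0.0095, 0], "twist": 0}, {"fingers": 0, "xyz": [0.0034, -0.0091, 0], "twist": 0}, {"fingers": 0, "xyz": [0.0052, -0.0081, 0], "twist": 0}, {"fingers": 0, "xyz": [0.0067, -0.0068, 0], "twist": 0}, {"fingers": 0, "xyz": [0.008, -0.0054, 0], "twist": 0}, {"fingers": 0, "xyz": [0.0089, -0.0035, 0], "twist": 0}, {"fingers": 0, "xyz": [0.0095, -0.0016, 0], "twist": 0}]
```

apply_moves(plan=[{"fingers": 0, "xyz": [-0.0045, -0.0086, 0], "twist": 0}, {"fingers": 0, "xyz": [-0.0026, -0.0092, 0], "twist": 0}, {"fingers": 0, "xyz": [-0.0006, -0.0096, 0], "twist": 0}, {"fingers": 0, "xyz": [0.0014, -0.0095, 0], "twist": 0}])

```text
time: 5.85
eef_pos: [500.5, -145.5, 120.5]
tool_rot: [-2.221, -2.221, -0.003]
contact_force: [4.8, 4.7, -3.0]
width: 21.2
```

apply_moves(plan=[{"fingers": 0, "xyz": [0.0034, -0.0091, 0], "twist": 0}, {"fingers": 0, "xyz": [0.0052, -0.0081, 0], "twist": 0}, {"fingers": 0, "xyz": [0.0067, -0.0068, 0], "twist": 0}, {"fingers": 0, "xyz": [0.008, -0.0054, 0], "twist": 0}])

```text
time: 6.18
eef_pos: [472.5, -122.4, 120.6]
tool_rot: [2.219, 2.219, 0.005]
contact_force: [10.4, 1.7, -10.1]
width: 21.0
```

Run:
```python
from h import *
st=show()
d=st['eef_pos'][:2]-np.array([512.6,-102]); print(d,np.hypot(*d),np.degrees(np.arctan2(d[1],d[0])))
```

```text
t 6.1833 pos [ 472.5 -122.4  120.6] F [ 10.4   1.7 -10.1] w 21.0
[[-0.     1.     0.005]
 [ 1.     0.    -0.   ]
 [-0.     0.005 -1.   ]]
j [-0.24  0.31  0.49  2.1  -0.21  0.77  0.38]
[-40.10830279 -20.37626444] 44.98742163824799 -153.0680149500961
```

apply_moves(plan=[{"fingers": 0, "xyz": [0, 0, 0], "twist": 0}, {"fingers": 0, "xyz": [0, 0, 0], "twist": 0}])

```text
time: 6.35
eef_pos: [471.7, -120.6, 120.5]
tool_rot: [-2.219, -2.223, -0.005]
contact_force: [5.8, 5.3, -4.6]
width: 21.3
```

apply_moves(plan=[{"fingers": 0, "xyz": [0.0009, 0.0018, 0], "twist": 0}, {"fingers": 0, "xyz": [0, 0, 0], "twist": 0}, {"fingers": 0, "xyz": [0, 0, 0], "twist": 0}])

```text
time: 6.6
eef_pos: [472.3, -121.6, 120.5]
tool_rot: [-2.22, -2.221, -0.0]
contact_force: [0.2, 3.3, -0.1]
width: 21.1
```

apply_moves(plan=[{"fingers": 0, "xyz": [-0.0023, -0.0045, 0], "twist": 0}, {"fingers": 0, "xyz": [0, 0, 0], "twist": 0}, {"fingers": 0, "xyz": [0, 0, 0], "twist": 0}])

```text
time: 6.85
eef_pos: [472.4, -122.3, 120.6]
tool_rot: [2.216, 2.22, 0.01]
contact_force: [11.7, 7.4, -10.6]
width: 21.1
```

```bash
cat > tab.py <<'E'
import numpy as np
r=46.0
P=lambda a:np.round(np.array([r*np.cos(np.radians(a)),r*np.sin(np.radians(a))]),1)
c=np.array([514.2,-100.9]); cmd=np.array([469.0,-124.6])
d=c+P(-160)-cmd; print('first: tool x %.1f y %.1f mm'%(d[1],d[0]))
for a in range(-160,-520,-10):
    d=P(a-10)-P(a); print(a,'->',a-10,'[%.4f, %.4f, 0]'%(d[1]/1000,d[0]/1000))
E
python3 tab.py
```

```text
first: tool x 8.0 y 2.0 mm
-160 -> -170 [0.0077, -0.0021, 0]
-170 -> -180 [0.0080, -0.0007, 0]
-180 -> -190 [0.0080, 0.0007, 0]
-190 -> -200 [0.0077, 0.0021, 0]
-200 -> -210 [0.0073, 0.0034, 0]
-210 -> -220 [0.0066, 0.0046, 0]
-220 -> -230 [0.0056, 0.0056, 0]
-230 -> -240 [0.0046, 0.0066, 0]
-240 -> -250 [0.0034, 0.0073, 0]
-250 -> -260 [0.0021, 0.0077, 0]
-260 -> -270 [0.0007, 0.0080, 0]
-270 -> -280 [-0.0007, 0.0080, 0]
-280 -> -290 [-0.0021, 0.0077, 0]
-290 -> -300 [-0.0034, 0.0073, 0]
-300 -> -310 [-0.0046, 0.0066, 0]
-310 -> -320 [-0.0056, 0.0056, 0]
-320 -> -330 [-0.0066, 0.0046, 0]
-330 -> -340 [-0.0073, 0.0034, 0]
-340 -> -350 [-0.0077, 0.0021, 0]
-350 -> -360 [-0.0080, 0.0007, 0]
-360 -> -370 [-0.0080, -0.0007, 0]
-370 -> -380 [-0.0077, -0.0021, 0]
-380 -> -390 [-0.0073, -0.0034, 0]
-390 -> -400 [-0.0066, -0.0046, 0]
-400 -> -410 [-0.0056, -0.0056, 0]
-410 -> -420 [-0.0046, -0.0066, 0]
-420 -> -430 [-0.0034, -0.0073, 0]
-430 -> -440 [-0.0021, -0.0077, 0]
-440 -> -450 [-0.0007, -0.0080, 0]
-450 -> -460 [0.0007, -0.0080, 0]
-460 -> -470 [0.0021, -0.0077, 0]
-470 -> -480 [0.0034, -0.0073, 0]
-480 -> -490 [0.0046, -0.0066, 0]
-490 -> -500 [0.0056, -0.0056, 0]
-500 -> -510 [0.0066, -0.0046, 0]
-510 -> -520 [0.0073, -0.0034, 0]
```

apply_moves(plan=[{"fingers": 0, "xyz": [0.008, 0.002, 0], "twist": 0}, {"fingers": 0, "xyz": [0.0077, -0.0021, 0], "twist": 0}, {"fingers": 0, "xyz": [0.008, -0.0007, 0], "twist": 0}, {"fingers": 0, "xyz": [0.008, 0.0007, 0], "twist": 0}])

```text
time: 7.18
eef_pos: [468.1, -93.7, 120.5]
tool_rot: [2.222, 2.219, -0.001]
contact_force: [2.6, -3.9, -4.6]
width: 20.7
```

apply_moves(plan=[{"fingers": 0, "xyz": [0.0077, 0.0021, 0], "twist": 0}, {"fingers": 0, "xyz": [0.0073, 0.0034, 0], "twist": 0}, {"fingers": 0, "xyz": [0.0066, 0.0046, 0], "twist": 0}])

```text
time: 7.43
eef_pos: [478.5, -71.2, 120.5]
tool_rot: [2.221, 2.221, -0.001]
contact_force: [2.6, -5.5, -3.7]
width: 21.1
```

apply_moves(plan=[{"fingers": 0, "xyz": [0.0056, 0.0056, 0], "twist": 0}, {"fingers": 0, "xyz": [0.0046, 0.0066, 0], "twist": 0}, {"fingers": 0, "xyz": [0.0034, 0.0073, 0], "twist": 0}])

```text
time: 7.68
eef_pos: [497.4, -58.0, 120.5]
tool_rot: [-2.221, -2.221, 0.004]
contact_force: [-0.8, -6.3, -0.1]
width: 20.7
```

apply_moves(plan=[{"fingers": 0, "xyz": [0.0021, 0.0077, 0], "twist": 0}, {"fingers": 0, "xyz": [0.0007, 0.008, 0], "twist": 0}, {"fingers": 0, "xyz": [-0.0007, 0.008, 0], "twist": 0}])

```text
time: 7.93
eef_pos: [520.2, -55.6, 120.4]
tool_rot: [-2.219, -2.219, 0.006]
contact_force: [-4.3, -4.3, 3.6]
width: 20.9
```

apply_moves(plan=[{"fingers": 0, "xyz": [-0.0021, 0.0077, 0], "twist": 0}, {"fingers": 0, "xyz": [-0.0034, 0.0073, 0], "twist": 0}, {"fingers": 0, "xyz": [-0.0046, 0.0066, 0], "twist": 0}])

```text
time: 8.18
eef_pos: [541.7, -64.7, 120.4]
tool_rot: [-2.217, -2.219, 0.004]
contact_force: [-6.0, -1.7, 5.6]
width: 21.3
```

apply_moves(plan=[{"fingers": 0, "xyz": [-0.0056, 0.0056, 0], "twist": 0}, {"fingers": 0, "xyz": [-0.0066, 0.0046, 0], "twist": 0}, {"fingers": 0, "xyz": [-0.0073, 0.0034, 0], "twist": 0}])

```text
time: 8.43
eef_pos: [555.9, -83.0, 120.4]
tool_rot: [-2.216, -2.219, 0.001]
contact_force: [-5.2, 2.2, 4.7]
width: 20.9
```

Near here the motion lies along the pads; four rows.

apply_moves(plan=[{"fingers": 0, "xyz": [-0.0077, 0.0021, 0], "twist": 0}, {"fingers": 0, "xyz": [-0.008, 0.0007, 0], "twist": 0}, {"fingers": 0, "xyz": [-0.008, -0.0007, 0], "twist": 0}, {"fingers": 0, "xyz": [-0.0077, -0.0021, 0], "twist": 0}])

```text
time: 8.77
eef_pos: [557.3, -115.8, 120.5]
tool_rot: [-2.22, -2.222, -0.002]
contact_force: [-1.5, 4.1, 4.4]
width: 21.4
```

apply_moves(plan=[{"fingers": 0, "xyz": [-0.0073, -0.0034, 0], "twist": 0}, {"fingers": 0, "xyz": [-0.0066, -0.0046, 0], "twist": 0}, {"fingers": 0, "xyz": [-0.0056, -0.0056, 0], "twist": 0}])

```text
time: 9.02
eef_pos: [554.1, -124.6, 120.9]
tool_rot: [2.21, 2.224, 0.035]
contact_force: [31.2, 22.8, -20.9]
width: 20.9
```

apply_moves(plan=[{"fingers": 0, "xyz": [0.0056, 0.0056, 0], "twist": 0}, {"fingers": 0, "xyz": [0, 0, 0], "twist": 0}, {"fingers": 0, "xyz": [0, 0, 0], "twist": 0}])

```text
time: 9.27
eef_pos: [554.5, -125.3, 120.8]
tool_rot: [2.214, 2.223, 0.016]
contact_force: [11.7, 11.5, -6.1]
width: 21.3
```

Run:
```python
from h import *
show()
im=snapshot('wrist'); crop(im,0,0,512,384,1.5,'w5')
b=snapshot('side'); crop(b,190,90,350,220,5,'sd5')
show()
```

```text
t 9.2667 pos [ 554.5 -125.3  120.8] F [11.7 11.5 -6.1] w 21.3
[[-0.004  1.     0.01 ]
 [ 1.     0.004  0.005]
 [ 0.004  0.01  -1.   ]]
j [-0.2   0.43  0.46  1.92 -0.26  0.84  0.4 ]
t 9.3667 pos [ 554.5 -125.3  120.8] F [10.3 11.4 -5.2] w 21.2
[[-0.004  1.     0.01 ]
 [ 1.     0.004  0.005]
 [ 0.005  0.01  -1.   ]]
j [-0.2   0.43  0.46  1.92 -0.26  0.84  0.4 ]
```

View pics/w5.png

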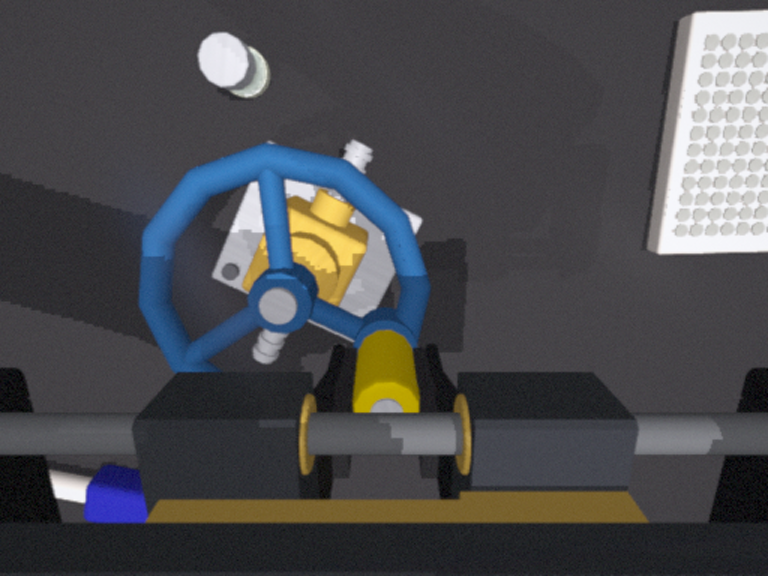

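View pics/sd5.png

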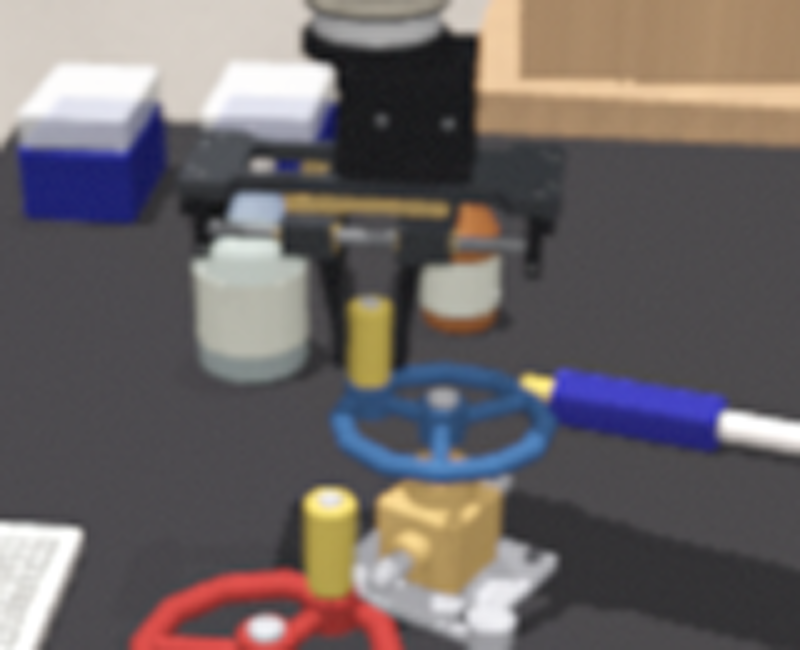

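Run:
```python
from h import *
f=lambda x,y:((x+.5)/1.5-.5,(y+.5)/1.5-.5)
h=onz('wrist',f(278,306),112); print(h)
for p,z in [((386,407),156),((385,332),111)]:
    k=onz('wrist',f(*p),z); d=k-h; print(k,np.hypot(d[0],d[1]),np.degrees(np.arctan2(d[1],d[0])))
D=lambda x,y:(190+(x+.5)/5-.5,90+(y+.5)/5-.5)
h=onz('side',D(442,397),112);k=onz('side',D(370,302),156);d=k-h; print(h,k,np.hypot(d[0],d[1]),np.degrees(np.arctan2(d[1],d[0])))
```

```text
[ 512.57224841 -102.14400216  112.        ]
[ 553.65265444 -119.85998955  156.        ] 44.737634816278494 -23.32819431490111
[ 553.84326497 -113.36082304  111.        ] 42.76814092385726 -15.20482719197952
[ 513.63842221 -106.19328995  112.        ] [ 554.37920408 -124.58358428  156.        ] 44.69915248013065 -24.294305933330893
```

Run:
```python
import numpy as np, json
r=46.0;c=np.array([513.4,-103.6]);cmd=np.array([549.4,-130.5])
P=lambda a:np.round(c+r*np.array([np.cos(np.radians(a)),np.sin(np.radians(a))]),1)
p=cmd
for k in range(0,31):
    q=P(-27.5+12*k); d=(q-p)/1000; p=q
    print('%d [%.4f, %.4f, 0]'%(k,d[1],d[0]), q)
```

```text
0 [0.0057, 0.0048, 0] [ 554.2 -124.8]
1 [0.0089, 0.0035, 0] [ 557.7 -115.9]
2 [0.0095, 0.0016, 0] [ 559.3 -106.4]
3 [0.0096, -0.0004, 0] [558.9 -96.8]
4 [0.0093, -0.0024, 0] [556.5 -87.5]
5 [0.0086, -0.0043, 0] [552.2 -78.9]
6 [0.0075, -0.0060, 0] [546.2 -71.4]
7 [0.0062, -0.0074, 0] [538.8 -65.2]
8 [0.0044, -0.0085, 0] [530.3 -60.8]
9 [0.0026, -0.0093, 0] [521.  -58.2]
10 [0.0006, -0.0096, 0] [511.4 -57.6]
11 [-0.0015, -0.0095, 0] [501.9 -59.1]
12 [-0.0033, -0.0090, 0] [492.9 -62.4]
13 [-0.0052, -0.0081, 0] [484.8 -67.6]
14 [-0.0067, -0.0069, 0] [477.9 -74.3]
15 [-0.0081, -0.0053, 0] [472.6 -82.4]
16 [-0.0089, -0.0035, 0] [469.1 -91.3]
17 [-0.0095, -0.0016, 0] [ 467.5 -100.8]
18 [-0.0096, 0.0004, 0] [ 467.9 -110.4]
19 [-0.0093, 0.0024, 0] [ 470.3 -119.7]
20 [-0.0086, 0.0043, 0] [ 474.6 -128.3]
21 [-0.0075, 0.0060, 0] [ 480.6 -135.8]
22 [-0.0062, 0.0074, 0] [ 488. -142.]
23 [-0.0044, 0.0085, 0] [ 496.5 -146.4]
24 [-0.0026, 0.0093, 0] [ 505.8 -149. ]
25 [-0.0006, 0.0096, 0] [ 515.4 -149.6]
26 [0.0015, 0.0095, 0] [ 524.9 -148.1]
27 [0.0033, 0.0090, 0] [ 533.9 -144.8]
28 [0.0052, 0.0081, 0] [ 542.  -139.6]
29 [0.0067, 0.0069, 0] [ 548.9 -132.9]
30 [0.0081, 0.0053, 0] [ 554.2 -124.8]
```

apply_moves(plan=[{"fingers": 0, "xyz": [0.0057, 0.0048, 0], "twist": 0}, {"fingers": 0, "xyz": [0, 0, 0], "twist": 0}, {"fingers": 0, "xyz": [0, 0, 0], "twist": 0}])

```text
time: 9.62
eef_pos: [554.7, -125.1, 120.7]
tool_rot: [2.221, 2.22, 0.002]
contact_force: [3.5, 3.4, -0.1]
width: 21.2
```

Run:
```python
from h import *
show()
im=snapshot('wrist'); cv2.imwrite('pics/ref_w.png',im[:,:,::-1])
for n in ['side','scene']: cv2.imwrite(f'pics/ref_{n}.png',snapshot(n)[:,:,::-1])
for i in range(3): print(r.state()['eef_pos'],r.state()['contact_force'])
```

```text
t 9.6167 pos [ 554.7 -125.1  120.7] F [ 3.5  3.4 -0.1] w 21.2
[[ 0.     1.     0.002]
 [ 1.    -0.    -0.   ]
 [-0.     0.002 -1.   ]]
j [-0.21  0.43  0.46  1.92 -0.25  0.85  0.39]
[ 554.6879837  -125.0752112   120.71867537] [ 2.88537906  2.85452093 -0.59496292]
[ 554.6879837  -125.0752112   120.71867537] [ 2.88537906  2.85452093 -0.59496292]
[ 554.6879837  -125.0752112   120.71867537] [ 2.88537906  2.85452093 -0.59496292]
```

apply_moves(plan=[{"fingers": 0, "xyz": [0.0089, 0.0035, 0], "twist": 0}, {"fingers": 0, "xyz": [0.0095, 0.0016, 0], "twist": 0}, {"fingers": 0, "xyz": [0.0096, -0.0004, 0], "twist": 0}, {"fingers": 0, "xyz": [0.0093, -0.0024, 0], "twist": 0}, {"fingers": 0, "xyz": [0.0086, -0.0043, 0], "twist": 0}, {"fingers": 0, "xyz": [0.0075, -0.006, 0], "twist": 0}, {"fingers": 0, "xyz": [0.0062, -0.0074, 0], "twist": 0}, {"fingers": 0, "xyz": [0.0044, -0.0085, 0], "twist": 0}])

```text
time: 10.43
eef_pos: [529.0, -60.9, 120.6]
tool_rot: [2.221, 2.221, -0.001]
contact_force: [1.1, -5.7, 0.7]
width: 20.9
```

apply_moves(plan=[{"fingers": 0, "xyz": [0.0026, -0.0093, 0], "twist": 0}, {"fingers": 0, "xyz": [0.0006, -0.0096, 0], "twist": 0}, {"fingers": 0, "xyz": [-0.0015, -0.0095, 0], "twist": 0}, {"fingers": 0, "xyz": [-0.0033, -0.009, 0], "twist": 0}, {"fingers": 0, "xyz": [-0.0052, -0.0081, 0], "twist": 0}, {"fingers": 0, "xyz": [-0.0067, -0.0069, 0], "twist": 0}, {"fingers": 0, "xyz": [-0.0081, -0.0053, 0], "twist": 0}, {"fingers": 0, "xyz": [-0.0089, -0.0035, 0], "twist": 0}])

```text
time: 11.1
eef_pos: [469.8, -90.0, 120.7]
tool_rot: [2.219, 2.221, 0.007]
contact_force: [8.0, 2.0, -6.5]
width: 21.1
```

apply_moves(plan=[{"fingers": 0, "xyz": [-0.0095, -0.0016, 0], "twist": 0}, {"fingers": 0, "xyz": [-0.0096, 0.0004, 0], "twist": 0}, {"fingers": 0, "xyz": [-0.0093, 0.0024, 0], "twist": 0}, {"fingers": 0, "xyz": [-0.0086, 0.0043, 0], "twist": 0}, {"fingers": 0, "xyz": [-0.0075, 0.006, 0], "twist": 0}, {"fingers": 0, "xyz": [-0.0062, 0.0074, 0], "twist": 0}, {"fingers": 0, "xyz": [-0.0044, 0.0085, 0], "twist": 0}, {"fingers": 0, "xyz": [-0.0026, 0.0093, 0], "twist": 0}])

```text
time: 11.77
eef_pos: [504.1, -149.5, 120.5]
tool_rot: [-2.22, -2.218, 0.003]
contact_force: [-2.8, 2.1, 8.1]
width: 21.0
```

Rows 25–30 complete turn one.

apply_moves(plan=[{"fingers": 0, "xyz": [-0.0006, 0.0096, 0], "twist": 0}, {"fingers": 0, "xyz": [0.0015, 0.0095, 0], "twist": 0}, {"fingers": 0, "xyz": [0.0033, 0.009, 0], "twist": 0}, {"fingers": 0, "xyz": [0.0052, 0.0081, 0], "twist": 0}, {"fingers": 0, "xyz": [0.0067, 0.0069, 0], "twist": 0}, {"fingers": 0, "xyz": [0.0081, 0.0053, 0], "twist": 0}])

```text
time: 12.27
eef_pos: [553.7, -126.9, 120.6]
tool_rot: [2.223, 2.218, -0.003]
contact_force: [-2.3, -3.1, 3.9]
width: 20.9
```

Run:
```python
from h import *
show()
im=snapshot('wrist'); cv2.imwrite('pics/t1_w.png',im[:,:,::-1])
a=cv2.imread('pics/ref_w.png')
cv2.imwrite('pics/cmp1.png',np.hstack([a[80:300,60:340],im[80:300,60:340,::-1]])); show()
```

```text
t 12.2667 pos [ 553.7 -126.9  120.6] F [-2.3 -3.1  3.9] w 20.9
[[ 0.002  1.    -0.001]
 [ 1.    -0.002 -0.002]
 [-0.002 -0.001 -1.   ]]
j [-0.22  0.43  0.48  1.92 -0.26  0.85  0.39]
t 12.3167 pos [ 555.4 -123.7  120.6] F [ 1.1 -0.9  5. ] w 21.2
[[-0.001  1.     0.001]
 [ 1.     0.001 -0.   ]
 [-0.     0.001 -1.   ]]
j [-0.22  0.44  0.47  1.92 -0.26  0.85  0.39]
```

View pics/cmp1.png

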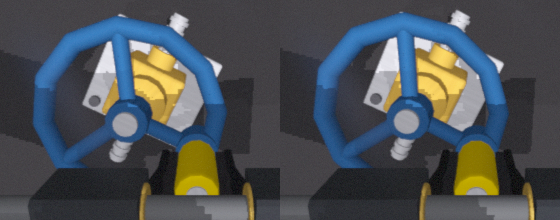

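apply_moves(plan=[{"fingers": 0, "xyz": [0.0089, 0.0035, 0], "twist": 0}, {"fingers": 0, "xyz": [0.0095, 0.0016, 0], "twist": 0}, {"fingers": 0, "xyz": [0.0096, -0.0004, 0], "twist": 0}, {"fingers": 0, "xyz": [0.0093, -0.0024, 0], "twist": 0}, {"fingers": 0, "xyz": [0.0086, -0.0043, 0], "twist": 0}, {"fingers": 0, "xyz": [0.0075, -0.006, 0], "twist": 0}, {"fingers": 0, "xyz": [0.0062, -0.0074, 0], "twist": 0}, {"fingers": 0, "xyz": [0.0044, -0.0085, 0], "twist": 0}, {"fingers": 0, "xyz": [0.0026, -0.0093, 0], "twist": 0}, {"fingers": 0, "xyz": [0.0006, -0.0096, 0], "twist": 0}, {"fingers": 0, "xyz": [-0.0015, -0.0095, 0], "twist": 0}, {"fingers": 0, "xyz": [-0.0033, -0.009, 0], "twist": 0}])

```text
time: 13.32
eef_pos: [493.6, -62.8, 120.7]
tool_rot: [2.218, 2.218, 0.004]
contact_force: [7.2, -7.6, -3.5]
width: 21.4
```

apply_moves(plan=[{"fingers": 0, "xyz": [-0.0052, -0.0081, 0], "twist": 0}, {"fingers": 0, "xyz": [-0.0067, -0.0069, 0], "twist": 0}, {"fingers": 0, "xyz": [-0.0081, -0.0053, 0], "twist": 0}, {"fingers": 0, "xyz": [-0.0089, -0.0035, 0], "twist": 0}, {"fingers": 0, "xyz": [-0.0095, -0.0016, 0], "twist": 0}, {"fingers": 0, "xyz": [-0.0096, 0.0004, 0], "twist": 0}, {"fingers": 0, "xyz": [-0.0093, 0.0024, 0], "twist": 0}, {"fingers": 0, "xyz": [-0.0086, 0.0043, 0], "twist": 0}])

```text
time: 13.98
eef_pos: [473.6, -127.4, 120.6]
tool_rot: [-2.218, -2.22, -0.001]
contact_force: [-0.1, 3.4, 5.4]
width: 21.1
```

apply_moves(plan=[{"fingers": 0, "xyz": [-0.0075, 0.006, 0], "twist": 0}, {"fingers": 0, "xyz": [-0.0062, 0.0074, 0], "twist": 0}, {"fingers": 0, "xyz": [-0.0044, 0.0085, 0], "twist": 0}, {"fingers": 0, "xyz": [-0.0026, 0.0093, 0], "twist": 0}, {"fingers": 0, "xyz": [-0.0006, 0.0096, 0], "twist": 0}, {"fingers": 0, "xyz": [0.0015, 0.0095, 0], "twist": 0}, {"fingers": 0, "xyz": [0, 0, 0], "twist": 0}])

```text
time: 14.57
eef_pos: [525.6, -148.9, 120.6]
tool_rot: [2.221, 2.221, -0.001]
contact_force: [2.3, 1.4, 4.9]
width: 20.9
```

apply_moves(plan=[{"fingers": 0, "xyz": [0.0033, 0.009, 0], "twist": 0}, {"fingers": 0, "xyz": [0.0052, 0.0081, 0], "twist": 0}, {"fingers": 0, "xyz": [0.0067, 0.0069, 0], "twist": 0}, {"fingers": 0, "xyz": [0.004, 0.0028, 0], "twist": 0}, {"fingers": 0, "xyz": [0.002, 0.0013, 0], "twist": 0}, {"fingers": 0, "xyz": [0.0, 0.0, 0], "twist": 0}, {"fingers": 0, "xyz": [0.0, 0.0, 0], "twist": 0}, {"fingers": 0, "xyz": [0.0, 0.0, 0], "twist": 0}])

```text
time: 15.23
eef_pos: [552.8, -128.4, 120.6]
tool_rot: [2.222, 2.219, -0.001]
contact_force: [0.8, -2.6, 3.7]
width: 21.4
```

Run:
```python
from h import *
show()
im=snapshot('wrist'); cv2.imwrite('pics/t2_w.png',im[:,:,::-1])
a=cv2.imread('pics/ref_w.png')
cv2.imwrite('pics/cmp2.png',cv2.resize(np.hstack([a[80:300,80:330],im[80:300,80:330,::-1]]),None,fx=1.6,fy=1.6,interpolation=cv2.INTER_CUBIC)); 
s=snapshot('side')
b=cv2.imread('pics/ref_side.png')
cv2.imwrite('pics/cmp2s.png',cv2.resize(np.hstack([b[140:195,245:310],s[140:195,245:310,::-1]]),None,fx=6,fy=6,interpolation=cv2.INTER_CUBIC)); show()
```

```text
t 15.2333 pos [ 552.8 -128.4  120.6] F [ 0.8 -2.6  3.7] w 21.4
[[ 0.001  1.     0.001]
 [ 1.    -0.001 -0.002]
 [-0.002  0.001 -1.   ]]
j [-0.22  0.43  0.49  1.92 -0.26  0.85  0.4 ]
t 15.3333 pos [ 552.8 -128.3  120.6] F [ 0.8 -4.2  2.9] w 20.8
[[ 0.001  1.     0.001]
 [ 1.    -0.001 -0.002]
 [-0.002  0.001 -1.   ]]
j [-0.22  0.43  0.49  1.92 -0.26  0.85  0.4 ]
```

View pics/cmp2.png

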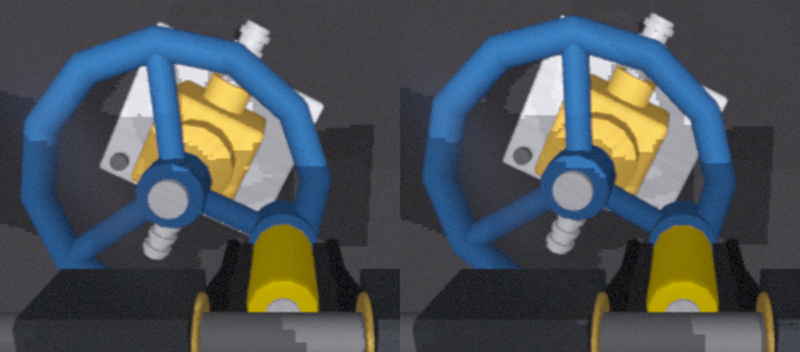

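View pics/cmp2s.png

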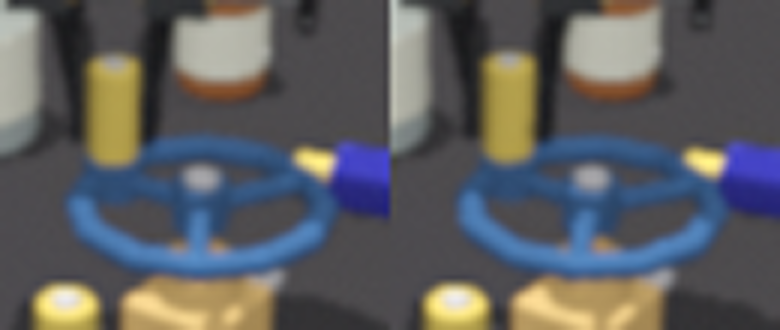

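apply_moves(plan=[{"fingers": 0, "xyz": [0.0012, 0.0007, 0], "twist": 0}, {"fingers": 0, "xyz": [0.0012, 0.0006, 0], "twist": 0}, {"fingers": 0, "xyz": [0.0008, 0.0005, 0], "twist": 0}, {"fingers": 0, "xyz": [0, 0, 0], "twist": 0}, {"fingers": 0, "xyz": [0, 0, 0], "twist": 0}, {"fingers": 0, "xyz": [0, 0, 0], "twist": 0}])

```text
time: 15.83
eef_pos: [555.2, -123.8, 120.6]
tool_rot: [2.22, 2.221, 0.001]
contact_force: [3.0, -3.9, 2.0]
width: 20.9
```

```bash
cat > ang.py <<'E'
from h import *
import json
def rect(im,st):  # top-down warp at z=103, 0.25mm/px, centred (513,-102)
    n=560; g=(np.arange(n)-n/2)*0.25
    X,Y=np.meshgrid(513+g,-102+g); W=np.stack([X,Y,np.full_like(X,103.)],-1).reshape(-1,3)
    c=calibration('wrist');T=c['tool_from_camera'];R=R0(st)
    C=(((W-np.array(st['eef_pos']))@R)-T[:3,3])@T[:3,:3]
    p=C@c['K'].T; p=p[:,:2]/p[:,2:]
    return cv2.remap(im,p[:,0].reshape(n,n).astype('f4'),p[:,1].reshape(n,n).astype('f4'),cv2.INTER_LINEAR)
def polar(im,st,ctr):
    q=rect(im,st).astype('f4'); b=np.clip(q[...,2]-q[...,0],0,80)
    b=cv2.warpPolar(b,(240,1440),ctr,240,cv2.WARP_POLAR_LINEAR)
    return b
E
python3 - <<'E'
from ang import *
st=show()
im=snapshot('wrist'); cv2.imwrite('pics/t3_w.png',im[:,:,::-1])
json.dump({k:np.array(st[k]).tolist() for k in('eef_pos','tool_rot')},open('st3.json','w'))
sref={'eef_pos':np.array([554.69,-125.08,120.72]),'tool_rot':np.array([2.221,2.22,0.002])}
ref=cv2.imread('pics/ref_w.png')[:,:,::-1]
cv2.imwrite('pics/r3.png',np.hstack([rect(ref,sref),rect(im,st)])[::2,::2,::-1])
show()
E
```

```text
t 15.8333 pos [ 555.2 -123.8  120.6] F [ 3.  -3.9  2. ] w 20.9
[[-0.     1.     0.002]
 [ 1.     0.    -0.001]
 [-0.001  0.002 -1.   ]]
j [-0.23  0.44  0.48  1.92 -0.26  0.85  0.4 ]
t 15.8833 pos [ 555.2 -123.8  120.6] F [ 3.3 -4.1  1.9] w 21.2
[[-0.     1.     0.002]
 [ 1.     0.    -0.001]
 [-0.001  0.002 -1.   ]]
j [-0.23  0.44  0.48  1.92 -0.26  0.85  0.4 ]
```

View pics/r3.png

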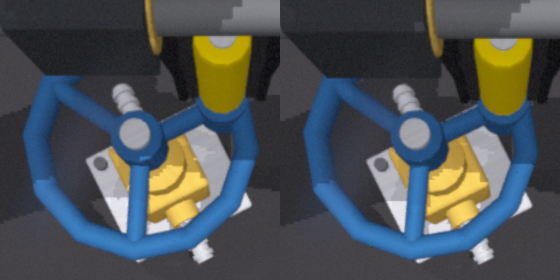

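```bash
cat >> ang.py <<'E'
sref={'eef_pos':np.array([554.69,-125.08,120.72]),'tool_rot':np.array([2.221,2.22,0.002])}
def diff(im,st):
    ref=cv2.imread('pics/ref_w.png')[:,:,::-1]
    for ctr in [(280,276),(280,270),(276,276)]:
        A=polar(ref,sref,ctr)[:,80:190];B=polar(im,st,ctr)[:,80:190]
        out=[]
        for lo,hi in [(60,130),(185,235),(-1,0)]:
            if lo<0: continue
            t=A[lo*4:hi*4]; m=cv2.matchTemplate(B[lo*4-48:hi*4+48],t,cv2.TM_CCOEFF_NORMED).ravel()
            k=int(m.argmax()); out.append((round((k-48)/4,2),round(float(m.max()),3)))
        print(ctr,'turn vs ref (deg, + = ccw):',out)
E
python3 - <<'E'
from ang import *
st={k:np.array(v) for k,v in json.load(open('st3.json')).items()}
diff(cv2.imread('pics/t3_w.png')[:,:,::-1],st)
diff(cv2.imread('pics/t2_w.png')[:,:,::-1],{'eef_pos':np.array([552.8,-128.4,120.6]),'tool_rot':np.array([2.222,2.219,-.001])})
E
```

```text
(280, 276) turn vs ref (deg, + = ccw): [(1.25, 0.995), (1.5, 0.975)]
(280, 270) turn vs ref (deg, + = ccw): [(1.25, 0.995), (1.5, 0.969)]
(276, 276) turn vs ref (deg, + = ccw): [(1.25, 0.994), (1.5, 0.971)]
(280, 276) turn vs ref (deg, + = ccw): [(-4.5, 0.99), (-4.75, 0.935)]
(280, 270) turn vs ref (deg, + = ccw): [(-4.25, 0.99), (-4.75, 0.913)]
(276, 276) turn vs ref (deg, + = ccw): [(-4.5, 0.99), (-5.0, 0.924)]
```

apply_moves(plan=[{"fingers": 0, "xyz": [-0.0009, -0.0001, 0], "twist": 0}, {"fingers": 0, "xyz": [-0.0009, -0.0001, 0], "twist": 0}, {"fingers": 0, "xyz": [-0.0009, -0.0001, 0], "twist": 0}, {"fingers": 0, "xyz": [0, 0, 0], "twist": 0}, {"fingers": 0, "xyz": [0, 0, 0], "twist": 0}, {"fingers": 0, "xyz": [0, 0, 0], "twist": 0}])

```text
time: 16.38
eef_pos: [554.4, -125.6, 120.6]
tool_rot: [-2.22, -2.222, -0.001]
contact_force: [3.3, 0.8, 4.8]
width: 21.3
```

Run:
```python
from ang import *
st=show()
im=snapshot('wrist'); diff(im,st); show()
```

```text
t 16.3833 pos [ 554.4 -125.6  120.6] F [3.3 0.8 4.8] w 21.3
[[-0.001  1.     0.   ]
 [ 1.     0.001  0.001]
 [ 0.001  0.    -1.   ]]
j [-0.22  0.44  0.48  1.92 -0.27  0.85  0.4 ]
(280, 276) turn vs ref (deg, + = ccw): [(-0.75, 0.996), (-0.5, 0.991)]
(280, 270) turn vs ref (deg, + = ccw): [(-0.75, 0.996), (-0.5, 0.99)]
(276, 276) turn vs ref (deg, + = ccw): [(-0.75, 0.996), (-0.5, 0.99)]
t 16.4333 pos [ 554.3 -125.7  120.6] F [4.  1.  4.7] w 21.0
[[-0.     1.     0.   ]
 [ 1.     0.     0.001]
 [ 0.001  0.    -1.   ]]
j [-0.22  0.44  0.48  1.92 -0.27  0.85  0.4 ]
```

apply_moves(plan=[{"fingers": 0, "xyz": [0, 0, 0], "twist": 0}, {"fingers": 0, "xyz": [0, 0, 0], "twist": 0}, {"fingers": 0, "xyz": [0, 0, 0], "twist": 0}, {"fingers": 0, "xyz": [0, 0, 0], "twist": 0}, {"fingers": 0, "xyz": [0, 0, 0], "twist": 0}, {"fingers": 0, "xyz": [0, 0, 0], "twist": 0}, {"fingers": 0, "xyz": [0, 0, 0], "twist": 0}, {"fingers": 0, "xyz": [0, 0, 0], "twist": 0}, {"fingers": 0, "xyz": [0, 0, 0], "twist": 0}, {"fingers": 0, "xyz": [0, 0, 0], "twist": 0}])

```text
time: 17.27
eef_pos: [554.1, -126.2, 120.6]
tool_rot: [-2.221, -2.221, -0.0]
contact_force: [2.6, 1.6, 4.3]
width: 21.2
```

Run:
```python
from ang import *
st=show()
im=snapshot('wrist'); diff(im,st)
s=snapshot('side'); cv2.imwrite('pics/side9.png',np.hstack([cv2.imread('pics/side0.png')[90:384,100:480],s[90:384,100:480,::-1]]))
```

```text
t 17.2667 pos [ 554.1 -126.2  120.6] F [2.6 1.6 4.3] w 21.2
[[ 0.  1. -0.]
 [ 1. -0.  0.]
 [ 0. -0. -1.]]
j [-0.22  0.44  0.48  1.92 -0.26  0.85  0.4 ]
(280, 276) turn vs ref (deg, + = ccw): [(-1.5, 0.994), (-1.5, 0.976)]
(280, 270) turn vs ref (deg, + = ccw): [(-1.5, 0.995), (-1.5, 0.97)]
(276, 276) turn vs ref (deg, + = ccw): [(-1.5, 0.994), (-1.5, 0.972)]
```

View pics/side9.png

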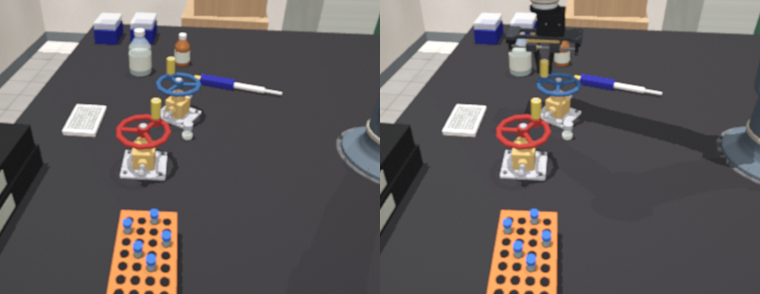

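apply_moves(plan=[{"fingers": 0, "xyz": [0.0011, 0.0006, 0], "twist": 0}, {"fingers": 0, "xyz": [0.0011, 0.0006, 0], "twist": 0}, {"fingers": 0, "xyz": [0, 0, 0], "twist": 0}, {"fingers": 0, "xyz": [0, 0, 0], "twist": 0}, {"fingers": 0, "xyz": [0, 0, 0], "twist": 0}, {"fingers": 0, "xyz": [0, 0, 0], "twist": 0}, {"fingers": 0, "xyz": [0, 0, 0], "twist": 0}, {"fingers": 0, "xyz": [0, 0, 0], "twist": 0}])

```text
time: 18.03
eef_pos: [554.2, -126.0, 120.6]
tool_rot: [-2.223, -2.22, 0.004]
contact_force: [1.0, -2.2, 5.9]
width: 20.8
```

Run:
```python
from ang import *
st=show()
im=snapshot('wrist'); diff(im,st)
```

```text
t 18.0333 pos [ 554.2 -126.   120.6] F [ 1.  -2.2  5.9] w 20.8
[[ 0.001  1.    -0.002]
 [ 1.    -0.001 -0.002]
 [-0.002 -0.002 -1.   ]]
j [-0.22  0.44  0.49  1.92 -0.26  0.85  0.4 ]
(280, 276) turn vs ref (deg, + = ccw): [(-1.5, 0.995), (-1.25, 0.98)]
(280, 270) turn vs ref (deg, + = ccw): [(-1.25, 0.995), (-1.25, 0.976)]
(276, 276) turn vs ref (deg, + = ccw): [(-1.5, 0.995), (-1.25, 0.977)]
```

apply_moves(plan=[{"fingers": 0, "xyz": [0, 0, 0], "twist": 0}, {"fingers": 0, "xyz": [0, 0, 0], "twist": 0}, {"fingers": 0, "xyz": [0, 0, 0], "twist": 0}, {"fingers": 0, "xyz": [0, 0, 0], "twist": 0}, {"fingers": 0, "xyz": [0, 0, 0], "twist": 0}, {"fingers": 0, "xyz": [0, 0, 0], "twist": 0}, {"fingers": 0, "xyz": [0, 0, 0], "twist": 0}, {"fingers": 0, "xyz": [0, 0, 0], "twist": 0}, {"fingers": 0, "xyz": [0, 0, 0], "twist": 0}, {"fingers": 0, "xyz": [0, 0, 0], "twist": 0}, {"fingers": 0, "xyz": [0, 0, 0], "twist": 0}, {"fingers": 0, "xyz": [0, 0, 0], "twist": 0}])

```text
time: 19.08
eef_pos: [554.2, -126.0, 120.6]
tool_rot: [-2.223, -2.22, 0.004]
contact_force: [0.7, -1.3, 5.9]
width: 21.0
```

Run:
```python
from ang import *
st=show()
im=snapshot('wrist'); diff(im,st)
```

```text
t 19.0833 pos [ 554.2 -126.   120.6] F [ 0.7 -1.3  5.9] w 21.0
[[ 0.001  1.    -0.002]
 [ 1.    -0.001 -0.002]
 [-0.002 -0.002 -1.   ]]
j [-0.22  0.44  0.49  1.92 -0.26  0.85  0.4 ]
(280, 276) turn vs ref (deg, + = ccw): [(-1.5, 0.995), (-1.25, 0.98)]
(280, 270) turn vs ref (deg, + = ccw): [(-1.25, 0.995), (-1.25, 0.975)]
(276, 276) turn vs ref (deg, + = ccw): [(-1.5, 0.995), (-1.25, 0.977)]
```

apply_moves(plan=[{"fingers": 0, "xyz": [0.001, 0.0005, 0], "twist": 0}, {"fingers": 0, "xyz": [0.0009, 0.0005, 0], "twist": 0}, {"fingers": 0, "xyz": [0, 0, 0], "twist": 0}, {"fingers": 0, "xyz": [0, 0, 0], "twist": 0}, {"fingers": 0, "xyz": [0, 0, 0], "twist": 0}])

```text
time: 19.55
eef_pos: [554.9, -124.6, 120.6]
tool_rot: [-2.223, -2.219, 0.005]
contact_force: [0.3, -1.7, 7.0]
width: 20.9
```

apply_moves(plan=[{"fingers": 0, "xyz": [0, 0, 0], "twist": 0}, {"fingers": 0, "xyz": [0, 0, 0], "twist": 0}, {"fingers": 0, "xyz": [0, 0, 0], "twist": 0}, {"fingers": 0, "xyz": [0, 0, 0], "twist": 0}, {"fingers": 0, "xyz": [0, 0, 0], "twist": 0}, {"fingers": 0, "xyz": [0, 0, 0], "twist": 0}, {"fingers": 0, "xyz": [0, 0, 0], "twist": 0}, {"fingers": 0, "xyz": [0, 0, 0], "twist": 0}, {"fingers": 0, "xyz": [0, 0, 0], "twist": 0}, {"fingers": 0, "xyz": [0, 0, 0], "twist": 0}, {"fingers": 0, "xyz": [0, 0, 0], "twist": 0}, {"fingers": 0, "xyz": [0, 0, 0], "twist": 0}])

```text
time: 20.55
eef_pos: [554.9, -124.5, 120.6]
tool_rot: [-2.223, -2.219, 0.005]
contact_force: [-0.2, -2.9, 6.5]
width: 21.1
```

Run:
```python
from ang import *
st=show()
im=snapshot('wrist'); diff(im,st)
```

```text
t 20.55 pos [ 554.9 -124.5  120.6] F [-0.2 -2.9  6.5] w 21.1
[[ 0.002  1.    -0.002]
 [ 1.    -0.002 -0.002]
 [-0.002 -0.002 -1.   ]]
j [-0.23  0.44  0.49  1.91 -0.26  0.85  0.39]
(280, 276) turn vs ref (deg, + = ccw): [(0.5, 0.996), (0.5, 0.991)]
(280, 270) turn vs ref (deg, + = ccw): [(0.5, 0.996), (0.5, 0.99)]
(276, 276) turn vs ref (deg, + = ccw): [(0.5, 0.995), (0.5, 0.99)]
```

apply_moves(plan=[{"fingers": 0, "xyz": [-0.0009, -0.0005, 0], "twist": 0}, {"fingers": 0, "xyz": [0, 0, 0], "twist": 0}, {"fingers": 0, "xyz": [0, 0, 0], "twist": 0}, {"fingers": 0, "xyz": [0, 0, 0], "twist": 0}, {"fingers": 0, "xyz": [0, 0, 0], "twist": 0}, {"fingers": 0, "xyz": [0, 0, 0], "twist": 0}, {"fingers": 0, "xyz": [0, 0, 0], "twist": 0}, {"fingers": 0, "xyz": [0, 0, 0], "twist": 0}, {"fingers": 0, "xyz": [0, 0, 0], "twist": 0}, {"fingers": 0, "xyz": [0, 0, 0], "twist": 0}, {"fingers": 0, "xyz": [0, 0, 0], "twist": 0}, {"fingers": 0, "xyz": [0, 0, 0], "twist": 0}])

```text
time: 21.6
eef_pos: [554.9, -124.6, 120.6]
tool_rot: [-2.223, -2.22, 0.003]
contact_force: [1.2, -1.5, 6.4]
width: 20.9
```

Run:
```python
from ang import *
st=show()
im=snapshot('wrist'); diff(im,st); crop(im,0,0,512,384,1.5,'w9')
```

```text
t 21.6 pos [ 554.9 -124.6  120.6] F [ 1.2 -1.5  6.4] w 20.9
[[ 0.001  1.    -0.002]
 [ 1.    -0.001 -0.001]
 [-0.001 -0.002 -1.   ]]
j [-0.23  0.44  0.48  1.91 -0.26  0.85  0.39]
(280, 276) turn vs ref (deg, + = ccw): [(0.5, 0.996), (0.5, 0.991)]
(280, 270) turn vs ref (deg, + = ccw): [(0.5, 0.996), (0.5, 0.99)]
(276, 276) turn vs ref (deg, + = ccw): [(0.5, 0.996), (0.5, 0.99)]
```

View pics/w9.png

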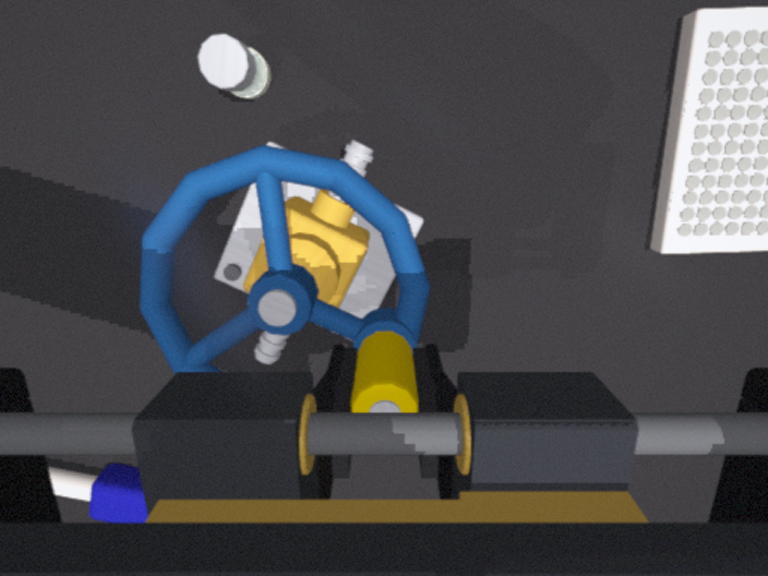

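The picture shows the handle still between the pads at about (386, 375). The hub at (278, 308) and the spokes lie where they did in the stop reference, and nothing is moving.

```bash
python3 -c "
from bench import r
print(r.sign_off())"
```

```text
the job is handed in; nothing more can be done
None
```

The blue valve was turned clockwise by its yellow handle to its stop, then backed off two full turns, and I handed the job in at 21.6 s with the handle still gripped.

- **Stop:** I closed the wheel about 330° until it jammed, with the force rising to about 44 N. Pictures showed nothing blocking the hand, so I took it as the stop and saved a reference picture there under light pressure.
- **Two turns back:** I counted the turns from the commanded circle, with a picture check after each turn. Comparing the spokes in the wrist pictures, the wheel ended about +0.5° (0.01 rad) from exactly two turns. The tool position agreed to about 0.5 mm.
- **Corrections on the way:** The first finish was about 4.5° short, and the next nudge overshot by about 1.3°. After that the wheel crept about 1° under a light leftover push. I re-centred it and eased the push.
- **Last checks:** The wheel did not move over the last second before hand-in. The fingers were at 21 mm on the handle, and about 1–2 N of sideways force and 6 N of vertical force remained.
- **Rest of the bench:** In the side pictures from the start and near the end, the red valve and the loose objects look unmoved. The hand partly hides the bottles in the later one. I compared those pictures by eye only.

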